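Tilt up an instrument's display and set its dial

TASK

Make the bench instrument ready for use: by the bar at its rear edge, raise the flat-lying display until the screen stands at 45 degrees to the top of the case (its hinge is stiff, it stays where it is left), then turn the big dial beside it until its pointer line is at the one long, broad mark on its scale. Leave the display and the dial set so, and do not shift the things lying around the instrument.

Things in the scene. Friction and masses are not known exactly. Their poses are not given: they have to be found in the camera images.
- instrument: cream case, fixed, 350 mm wide (y), 75 high, from x = -125 to 75 (right half to 110). Origin on the table, -x is its front (towards the robot), y left, z up. On its top: the display on the left half; on the right (y = -165 to -25) a wedge whose panel slopes 35 degrees, rising from x = -50, z = 74 to x = 56, z = 149. The dial sits square on that panel, centred at x = 7, y = -95, z = 114 mm
- display_hinge (a point): middle of the display's hinge line, along the instrument's y, at the display's near (front) edge: at x = -55, y = 85, z = 85 mm of the instrument. Axes as the instrument
- display (a joint): angle of the display above the case top, rad: 0 lying flat, grows as its rear edge is raised, up to 1.4. 45 degrees is 0.785. Stiff hinge (about 6 N at the bar); it stays where it is left
- display_bar (a point): middle of the display's pull bar: round dark steel, 10 mm thick, 100 mm long, parallel to the hinge and 165 mm from it, on two end rods. The display is a dark plate 125 (x) x 165 x 14 mm; 35 mm are free between its rear edge and the bar. Flat, the bar is 85 mm above the table, 35 mm behind the case, nothing under it. x from hinge to bar, y along the bar, z out of the screen
- dial (a joint): angle of the dial's pointer on its scale, rad: 0 when the pointer is straight up the slope, grows clockwise as seen looking onto the panel, from -2.2 to 2.2. The long mark is at 0.52; the short ones are 0.26 apart
- dial_grip (a point): point on the dial's axis, 32 mm out from the panel, in its grip: a black bar 62 mm long, 16 mm wide, from the 10 mm high round skirt (62 mm diameter) up to 43 mm out from the panel. x points along the bar to the pointer end (white line on that half only), z out of the panel along the axis
- dial_pointer (a point): outer end of the dial's white pointer line, on the grip's top edge, 31 mm from the axis, 43 mm out from the panel
- meter: loose bystander: grey handheld meter 170 x 82 x 34 mm lying flat left of the instrument; origin under its centre
- reel: loose bystander: steel reel 64 mm in diameter, 50 mm high, standing behind the instrument on the left; origin under its centre
- tray: loose bystander: grey parts tray 100 x 130 x 35 mm right of the instrument; origin under its centre
- screwdriver: loose bystander: screwdriver 180 mm long lying behind the instrument on the right; origin under its middle

How it is judged:
By the outcome, as a careful person would: the job done as asked, in the order asked, and still so for the second after the job is handed in, with the robot touching nothing.
It also fails if it takes over 51 s, if anything falls off the work surface, if the arm or the gripper's body presses on something with over 40 N, if the wrist force passes 120 N, or if a joint passes its speed limit or range.

ROBOT

A 6-joint arm with a two-finger parallel gripper is mounted at the origin on the work surface. World frame = base frame: x ahead of the robot, y to its left, z up, the work surface at z = 0. Lengths are in m, angles in rad, forces in N, time in s.
With the tool pointing down it reaches from about 0.325 to 1 m from the base axis. Payload 5.1 kg.
Tool frame: the origin (TCP) lies at the very end of the fingers, on their centre line; the grasp point (between the pads) lies 19 mm behind it (manip.pinch_z is the distance from the TCP to the grasp point, in m); z points along the fingers, y is the direction in which the jaws open and shut (so a half turn about z gives the same grasp; the last joint's range is limited). The gripper opens to 85 mm and grips with 20 to 120 N. Pads are 22 mm wide; open, the fingers measure 114 mm over their backs; the gripper's body (76 mm by 85 mm) begins 54 mm behind the grasp point. The pads swing forward as they close: fully open they stand 13 mm farther back than shut.
Start: joints at [-1.306, 0.124, 1.65, -0, 1.367, -0.083], TCP at [0.222, -0.611, 0.231] pointing down, gripper open.
Joint ranges: [-2.61, 2.61], [-1.02, 2.33], [0.03, 2.71], [-1.35, 4.49], [0.32, 2.68], [-2.91, 2.91]. Speed limits (rad/s): [2.57, 2.57, 3.14, 3.14, 3.14, 3.14].

INTERFACE

Orientations are given as a 3x3 rotation matrix whose columns are the frame's x, y, z axes.
In Python, from station import manip, viewer gives the robot as it stands. The module is installed in compiled form; this text tells all that it offers.
- The arm moves only by the shell command python3 -m crank 'ROWS' [FORCE]. ROWS is JSON, a list of rows, each an object with "hand": the closure, from 0 (fully open) to 1 (shut); "slide": the shift along the world's x, y, z in cm, a list of three; "twist": the turn about the world's z in degrees. A call has 1 to 10 rows; each row shifts and turns the commanded pose from where the row before left it; what a row does not reach is not made up. A row lasts 1/8 s, in which the tool goes at most 62.5 mm and 10.7 degrees, less where a joint would pass 70% of its speed; a pose out of reach is approached as far as the arm can. A call is refused whole if a number of a shift passes 6.25 or a number of a turn 10.7, either way. A call with a gripper value outside its range is refused whole. The fingers move at their own pace and stop on an object; FORCE is the grip in N (left out, the last holds). Time passes only in rows, so rows that do not move let the fingers close. It gives the time, the measured TCP pose, the force and the opening at its end, in the units of the state.
- manip.get_obs(): the state, without advancing time (a new reading comes with each control period).
- viewer.camera(name): name is "scene" or "top" or "wrist"; returns a dict with "pixels" (400x640x3 uint8, red, green, blue), "z_map" (400x640 float32, m along the optical axis (not along the pixel's ray), 0 where there is no reading), "intrinsics" (3x3 intrinsics, pixels), "camera_from_world" (4x4, takes a point from world to camera coordinates). Camera axes: x right, y down, z forward; pixel columns grow to the right and rows downward; lengths in m; the calibration is good to about 2 mm. The wrist camera is an equidistant fisheye: a pixel r from the principal point sees the ray r / f radians off the axis. A picture is of the moment at which its call begins.
- manip.sign_off(): hands the job in, once; it reports no verdict.
The state is a dict: "t": time; "joints": joint angles; "qd": joint speeds; "tau": joint torques, N m; "eef_pos": TCP position; "tool_rot": TCP orientation; "ft_force": force on the tool from outside, world axes, zero at the start; "moment": the same for the moment, N m; "gripper_width": opening from 0.0 (shut) to 1.0 (fully open).
Only numpy, scipy, OpenCV 4.12 (cv2) and the standard library are available. Lean on these libraries where they do the work, as an engineer would, in place of code of your own. Each camera call takes 0.05 s, during which the arm holds its last target. There are 200 camera calls.

## Working session

There is one attempt and no reset: what is moved stays moved. The work goes in short steps, Python scripts to look and compute and a shell command to move; the robot and the scene stay as the last step left them, time stands still between calls to the robot, and variables do not carry over. Pictures are saved under pics/ and viewed, and the job is handed in when it is done.

```bash
mkdir -p pics; python3 - <<'E'
from station import manip, viewer
import cv2
o=manip.get_obs(); print({k:o[k] for k in('t','eef_pos','tool_rot','gripper_width')},manip.pinch_z)
for n in('scene','top'):
    c=viewer.camera(n); cv2.imwrite(f'pics/{n}0.png',c['pixels'][:,:,::-1]); print(n,c['intrinsics'].round(1).tolist(),c['camera_from_world'].round(4).tolist())
E
```

```text
{'t': 0.0, 'eef_pos': array([ 0.22135945, -0.61049572,  0.23004532]), 'tool_rot': array([[ 9.40124365e-01,  3.40831178e-01, -5.35375363e-04],
       [ 3.40831549e-01, -9.40122223e-01,  2.01502278e-03],
       [ 1.83464312e-04, -2.07684483e-03, -9.99997827e-01]]), 'gripper_width': 1.0023668737195368} 0.0187
scene [[449.3, 0.0, 320.2], [0.0, 449.3, 210.4], [0.0, 0.0, 1.0]] [[0.6571, 0.7537, 0.0139, -0.4264], [0.5719, -0.4864, -0.6606, -0.2262], [-0.4911, 0.442, -0.7506, 1.4226], [0.0, 0.0, 0.0, 1.0]]
top [[371.0, 0.0, 316.7], [0.0, 371.0, 200.3], [0.0, 0.0, 1.0]] [[0.0042, -0.9998, 0.0187, 0.0101], [-0.9959, -0.0059, -0.0906, 0.6004], [0.0907, -0.0182, -0.9957, 0.8883], [0.0, 0.0, 0.0, 1.0]]
```

View pics/scene0.png

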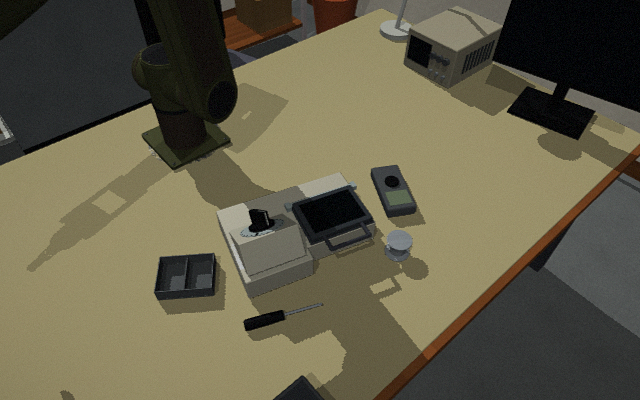

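View pics/top0.png

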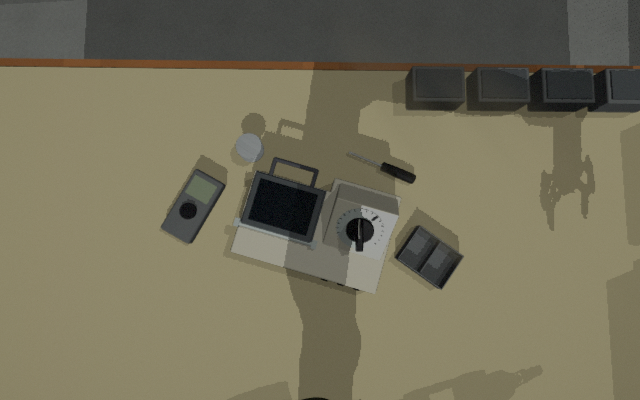

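```bash
python3 - <<'E'
import cv2
a=cv2.imread('pics/top0.png')[140:300,220:420]; cv2.imwrite('pics/top0c.png',cv2.resize(a,None,fx=4,fy=3.75*4/3.75,interpolation=cv2.INTER_CUBIC)[:600])
E
```

```text
(no output)
```

View pics/top0c.png

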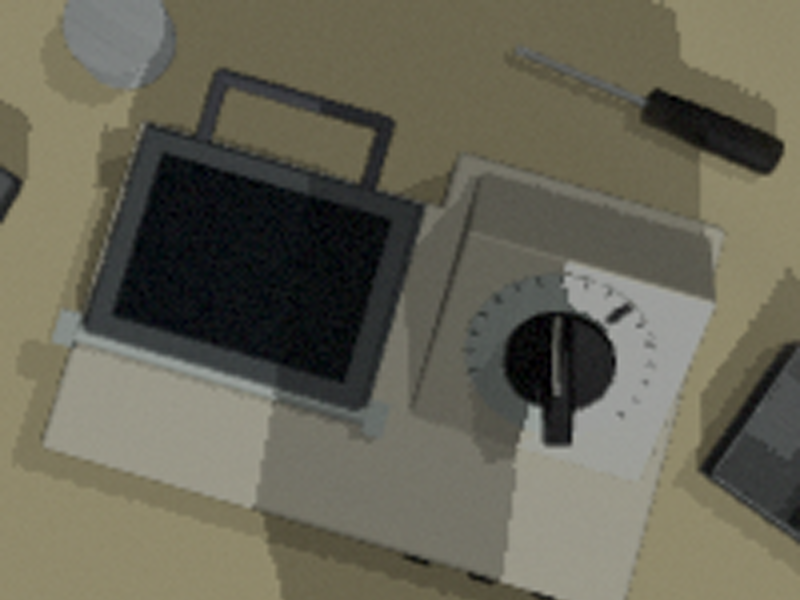

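```bash
cat > h.py <<'E'
import numpy as np, json
from station import manip, viewer
def proj(c,P):
    P=np.atleast_2d(P); T=c['camera_from_world']; K=c['intrinsics']
    q=P@T[:3,:3].T+T[:3,3]; 
    return (q[:,:2]/q[:,2:])*[K[0,0],K[1,1]]+[K[0,2],K[1,2]]
def R(y): c,s=np.cos(y),np.sin(y); return np.array([[c,-s,0],[s,c,0],[0,0,1]])
def w(P):
    X,Y,a=json.load(open('pose.json')); return np.atleast_2d(P)@R(a).T+[X,Y,0]
def dialp(ang,r,h,side=0): # instrument coords; r along pointer, h out from panel, side clockwise-perp
    s=np.radians(35); up=np.array([np.cos(s),0,np.sin(s)]); n=np.array([-np.sin(s),0,np.cos(s)]); rt=np.array([0,-1,0])
    c0=np.array([.007,-.095,.114])
    return c0+n*h+r*(np.cos(ang)*up+np.sin(ang)*rt)+side*(-np.sin(ang)*up+np.cos(ang)*rt)
E
python3 - <<'E'
from h import *
from scipy.optimize import least_squares
c=viewer.camera('top')
obj=np.array([[.110,0,.085],[-.125,.175,.075],[-.125,-.175,.075],[.11,-.175,.075],[.07,.1675,.092],[.07,.0025,.092],[-.055,.0025,.092]])
px=np.array([[305,99],[45,447],[625,600],[722,232],[147,125],[425,205],[365,408]])/4+[220,140]-.4
f=lambda p:(proj(c,obj@R(p[2]).T+[p[0],p[1],0])-px).ravel()
r=least_squares(f,[.5,0,-.26],loss='soft_l1'); print(r.x,f(r.x).round(1))
json.dump(list(r.x),open('pose.json','w'))
g=lambda a:(proj(c,w([dialp(a,.031,.043),dialp(a,0,.043)]))-np.array([[220,140]])+.4)*4
for a in(-.5,-.25,0,.25):print(a,g(a).round())
print('bar',w([.11,.085,.085]),'bar45',w([-.055+.1167,.085,.085+.1167]),'yaw',np.degrees(r.x[2]))
print('mark', (proj(c,w([dialp(.52,.045,0)]))-[[220,140]])*4)
E
```

```text
[ 0.55218266  0.01162777 -0.26223787] [34.3  9.  -1.   0.1  1.   2.2  1.6 -4.  -0.8 -0.6 -1.1 -1.7 -0.5  0.3]
-0.5 [[546. 343.]
 [559. 392.]]
-0.25 [[561. 342.]
 [559. 392.]]
0 [[576. 345.]
 [559. 392.]]
0.25 [[590. 350.]
 [559. 392.]]
bar [[0.68045762 0.06520512 0.085     ]] bar45 [[0.63380889 0.07772654 0.2017    ]] yaw -15.025123372713683
mark [[620.34105053 299.5640721 ]]
```

```bash
python3 - <<'E'
from h import *
from scipy.optimize import least_squares
c=viewer.camera('top')
obj=np.array([[.110,.085,.085],[-.125,.175,.075],[-.125,-.175,.075],[.07,.1675,.092],[.07,.0025,.092],[-.055,.0025,.092]])
px=np.array([[305,99],[45,447],[625,600],[147,125],[425,205],[365,408]])/4+[220,140]-.4
f=lambda p:(proj(c,obj@R(p[2]).T+[p[0],p[1],0])-px).ravel()
r=least_squares(f,[.5,0,-.26]); print(r.x,f(r.x).round(1))
json.dump(list(r.x),open('pose.json','w'))
b=w([.11,.085,.085])
print('bar',b,'bar45',w([-.055+.1167,.085,.085+.1167]),'yaw',np.degrees(r.x[2]))
print('d',(b-manip.get_obs()['eef_pos'])*100)
print('mark', (proj(c,w([dialp(.52,.045,0)]))-[[220,140]]+.4)*4)
E
```

```text
[ 0.55210183  0.01037143 -0.26183571] [-0.4 -0.6 -0.4  0.2  1.6  2.2 -0.2 -0.6 -0.6 -1.7  0.   0.3]
bar [[0.68035524 0.06400037 0.085     ]] bar45 [[0.63370148 0.07650303 0.2017    ]] yaw -15.00208091642973
d [[ 45.89522526  67.47381163 -14.55119421]]
mark [[624.24427094 301.23342502]]
```

```bash
python3 -m crank '[{"hand":0.6,"slide":[3.3,4.8,0],"twist":4},{"hand":0.6,"slide":[3.3,4.8,0],"twist":4},{"hand":0.6,"slide":[3.3,4.8,0],"twist":4},{"hand":0.6,"slide":[3.3,4.8,0],"twist":4},{"hand":0.6,"slide":[3.3,4.8,0],"twist":4},{"hand":0.6,"slide":[3.3,4.8,0],"twist":4},{"hand":0.6,"slide":[3.3,4.8,0],"twist":4},{"hand":0.6,"slide":[3.3,4.8,0],"twist":4},{"hand":0.6,"slide":[3.3,4.8,0],"twist":4},{"hand":0.6,"slide":[3.3,4.8,0],"twist":4}]' 60
python3 -m crank '[{"hand":0.6,"slide":[3.2,4.8,0],"twist":4},{"hand":0.6,"slide":[3.2,4.8,0],"twist":4},{"hand":0.6,"slide":[3.2,4.8,0],"twist":4},{"hand":0.6,"slide":[3.2,4.8,0],"twist":3},{"hand":0.6,"slide":[0,0,0],"twist":0},{"hand":0.6,"slide":[0,0,0],"twist":0}]'
python3 - <<'E'
from h import *
import cv2
o=manip.get_obs(); print(o['t'],o['eef_pos'],o['tool_rot'].round(3).tolist(),o['gripper_width'],o['joints'].round(2))
print('to bar cm',(w([.11,.085,.085])-o['eef_pos'])*100)
cv2.imwrite('pics/w1.png',viewer.camera('wrist')['pixels'][:,:,::-1])
E
```

```text
t: 1.45
eef_pos: [0.5523, -0.1293, 0.2313]
tool_rot: [[0.499, 0.867, 0.0], [0.867, -0.499, -0.0], [-0.0, 0.0, -1.0]]
ft_force: [-0.1, -0.1, 0.1]
gripper_width: 0.401
t: 2.2
eef_pos: [0.6792, 0.0609, 0.2307]
tool_rot: [[0.26, 0.966, -0.001], [0.966, -0.26, -0.0], [-0.001, -0.001, -1.0]]
ft_force: [-0.4, 0.3, 0.8]
gripper_width: 0.398
2.2 [0.67920633 0.06091777 0.23072069] [[0.26, 0.966, -0.001], [0.966, -0.26, -0.0], [-0.001, -0.001, -1.0]] 0.39752749287553124 [ 0.01  0.19  1.57 -0.    1.38  0.27]
to bar cm [[  0.11489098   0.30826068 -14.57206899]]
```

View pics/w1.png

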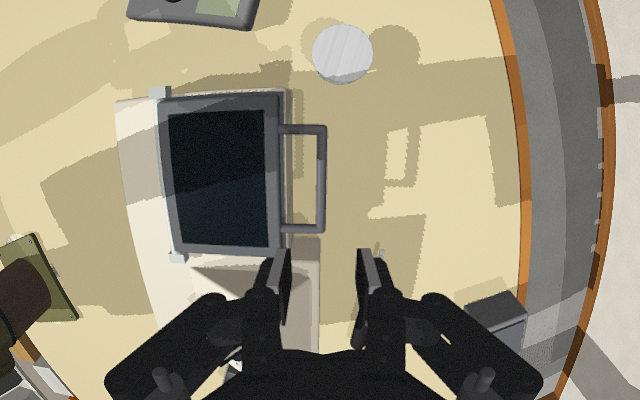

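```bash
python3 -m crank '[{"hand":0.6,"slide":[0.1,0.3,-4],"twist":0},{"hand":0.6,"slide":[0,0,-4],"twist":0},{"hand":0.6,"slide":[0,0,-2.5],"twist":0},{"hand":0.6,"slide":[0,0,0],"twist":0}]'
python3 - <<'E'
from h import *
import cv2
cv2.imwrite('pics/w2.png',viewer.camera('wrist')['pixels'][:,:,::-1])
c=viewer.camera('scene')['pixels'][140:320,180:440,::-1]
cv2.imwrite('pics/s2.png',cv2.resize(c,None,fx=3,fy=3))
E
```

```text
t: 2.75
eef_pos: [0.6782, 0.0625, 0.1235]
tool_rot: [[0.262, 0.965, -0.006], [0.965, -0.262, -0.0], [-0.002, -0.005, -1.0]]
ft_force: [0.4, -0.3, -0.5]
gripper_width: 0.399
```

View pics/w2.png

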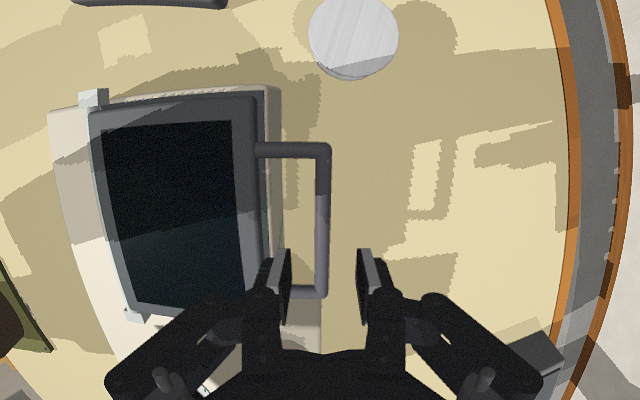

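View pics/s2.png

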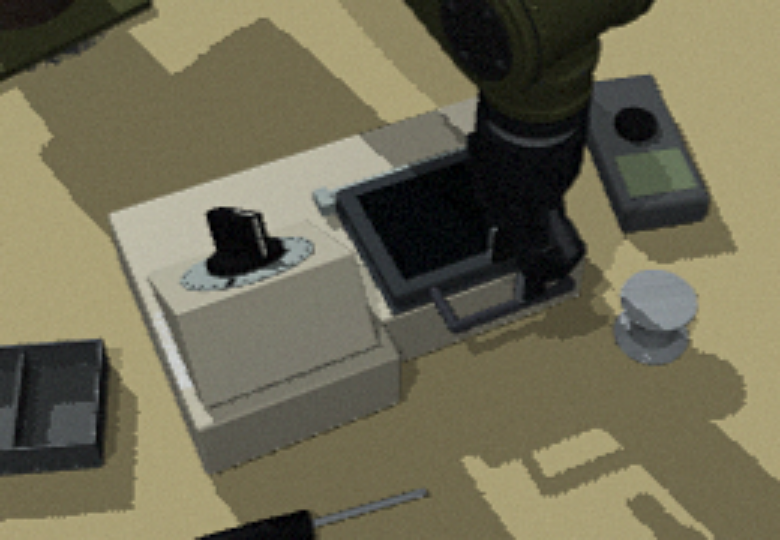

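```bash
python3 -m crank '[{"hand":0.6,"slide":[0.2,0.1,-3],"twist":0},{"hand":0.6,"slide":[0,0,-2.7],"twist":0},{"hand":0.6,"slide":[0,0,0],"twist":0},{"hand":1,"slide":[0,0,0],"twist":0},{"hand":1,"slide":[0,0,0],"twist":0},{"hand":1,"slide":[0,0,0],"twist":0},{"hand":1,"slide":[0,0,0],"twist":0}]' 60
```

```text
t: 3.72
eef_pos: [0.6782, 0.0662, 0.0709]
tool_rot: [[0.26, 0.965, -0.012], [0.966, -0.26, 0.002], [-0.001, -0.012, -1.0]]
ft_force: [-17.9, 2.5, 8.8]
gripper_width: 0.09
```

```bash
python3 -m crank '[{"hand":1,"slide":[-0.06,0.02,1.44],"twist":0},{"hand":1,"slide":[-0.18,0.05,1.43],"twist":0},{"hand":1,"slide":[-0.3,0.08,1.4],"twist":0},{"hand":1,"slide":[-0.42,0.11,1.37],"twist":0},{"hand":1,"slide":[0,0,0],"twist":0},{"hand":1,"slide":[0,0,0],"twist":0}]'
python3 - <<'E'
from h import *
import cv2
cv2.imwrite('pics/w3.png',viewer.camera('wrist')['pixels'][:,:,::-1])
c=viewer.camera('scene')['pixels'][140:320,180:440,::-1]
cv2.imwrite('pics/s3.png',cv2.resize(c,None,fx=3,fy=3))
E
```

```text
t: 4.47
eef_pos: [0.6697, 0.0686, 0.1257]
tool_rot: [[0.26, 0.966, -0.008], [0.966, -0.26, 0.002], [-0.0, -0.008, -1.0]]
ft_force: [-10.4, 1.8, -2.1]
gripper_width: 0.088
```

View pics/s3.png

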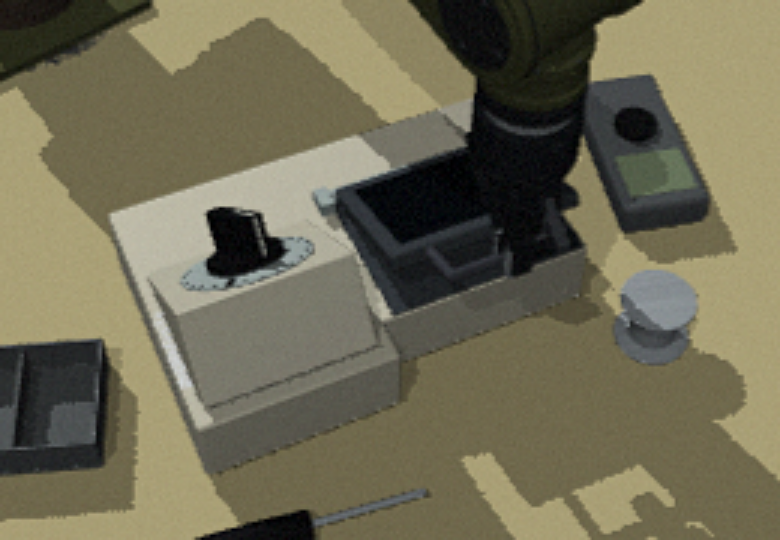

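View pics/w3.png

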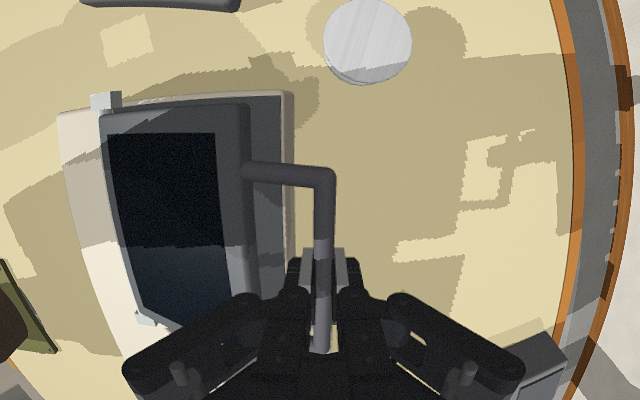

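```bash
python3 -m crank '[{"hand":1,"slide":[-0.53,0.14,1.33],"twist":0},{"hand":1,"slide":[-0.64,0.17,1.28],"twist":0},{"hand":1,"slide":[-0.75,0.2,1.21],"twist":0},{"hand":1,"slide":[-0.85,0.23,1.15],"twist":0},{"hand":1,"slide":[-0.94,0.25,1.06],"twist":0},{"hand":1,"slide":[0,0,0],"twist":0},{"hand":1,"slide":[0,0,0],"twist":0}]'
python3 - <<'E'
from h import *
import cv2
c=viewer.camera('scene')
cv2.imwrite('pics/s4.png',cv2.resize(c['pixels'][140:320,240:440,::-1],None,fx=3,fy=3))
cv2.imwrite('pics/w4.png',viewer.camera('wrist')['pixels'][:,:,::-1])
# angle from top/scene depth: fit plane to points within the display's footprint
import numpy as np
X,Y,a=json.load(open('pose.json'))
for n in('scene','top'):
    c=viewer.camera(n); z=c['z_map']; v,u=np.indices(z.shape); K=c['intrinsics']; T=c['camera_from_world']
    P=np.stack([(u-K[0,2])/K[0,0]*z,(v-K[1,2])/K[1,1]*z,z],-1)[z>0]
    P=(P-T[:3,3])@T[:3,:3]; I=(P-[X,Y,0])@R(a)
    m=(I[:,1]>.01)&(I[:,1]<.06)&(I[:,0]>-.045)&(I[:,0]<.06)&(I[:,2]>.09)&(I[:,2]<.19)
    q=I[m]; 
    if len(q)>30:
        A=np.c_[q[:,0],np.ones(len(q))]; s=np.linalg.lstsq(A,q[:,2],rcond=None)[0]
        r=q[:,2]-A@s
        k=abs(r)<.01; s=np.linalg.lstsq(A[k],q[k,2],rcond=None)[0]; print(n,len(q),k.sum(),np.degrees(np.arctan(s[0])),s)
E
```

```text
t: 5.45
eef_pos: [0.6346, 0.0787, 0.1879]
tool_rot: [[0.26, 0.966, -0.001], [0.966, -0.26, 0.002], [0.002, -0.002, -1.0]]
ft_force: [-6.5, 5.8, -4.4]
gripper_width: 0.089
scene 210 202 39.16313164055787 [0.81450917 0.14816116]
top 199 197 32.03148645677102 [0.62563373 0.15451559]
```

View pics/s4.png

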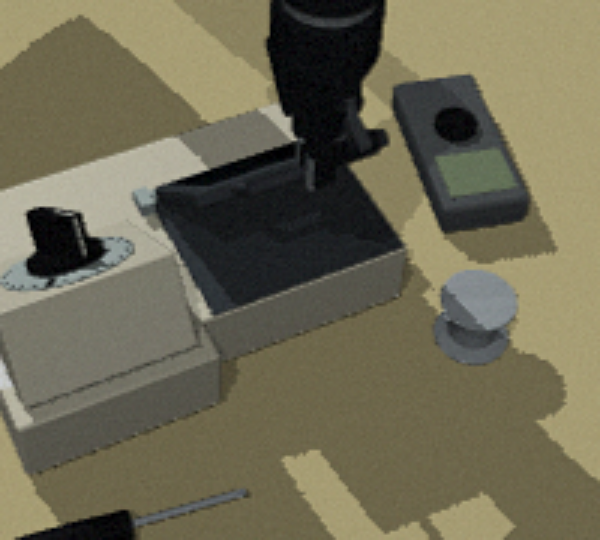

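View pics/w4.png

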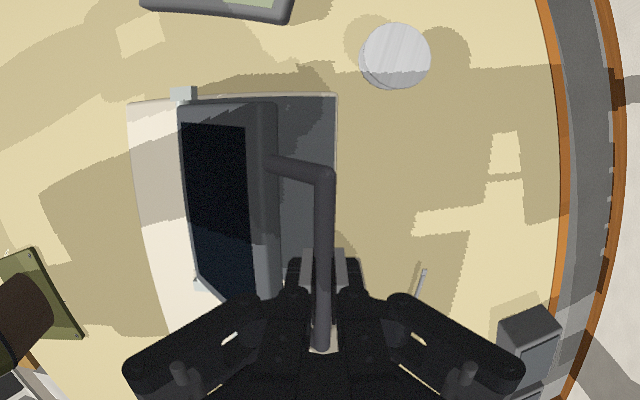

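```bash
python3 -m crank '[{"hand":0.65,"slide":[0,0,0],"twist":0},{"hand":0.65,"slide":[0,0,0],"twist":0},{"hand":0.65,"slide":[0,0,2],"twist":0},{"hand":0.65,"slide":[0,0,4],"twist":0},{"hand":0.65,"slide":[0,-4,3],"twist":0},{"hand":0.65,"slide":[0,-6,0],"twist":0},{"hand":0.65,"slide":[0,-6,0],"twist":0},{"hand":0.65,"slide":[-3,-5,0],"twist":0},{"hand":0.65,"slide":[-5,-3,0],"twist":0},{"hand":0.65,"slide":[0,0,0],"twist":0}]'
python3 - <<'E'
from h import *
import cv2
S=viewer.camera('scene');T_=viewer.camera('top')
cv2.imwrite('pics/s5.png',cv2.resize(S['pixels'][140:320,190:440,::-1],None,fx=3,fy=3))
cv2.imwrite('pics/t5.png',cv2.resize(T_['pixels'][140:290,220:420,::-1],None,fx=4,fy=4,interpolation=cv2.INTER_CUBIC))
X,Y,a=json.load(open('pose.json'))
for n,c in(('scene',S),('top',T_)):
    z=c['z_map']; v,u=np.indices(z.shape); K=c['intrinsics']; T=c['camera_from_world']
    P=np.stack([(u-K[0,2])/K[0,0]*z,(v-K[1,2])/K[1,1]*z,z],-1)[z>0]
    P=(P-T[:3,3])@T[:3,:3]; I=(P-[X,Y,0])@R(a)
    m=(I[:,1]>.02)&(I[:,1]<.15)&(I[:,0]>-.06)&(I[:,0]<.08)&(I[:,2]>.08)&(I[:,2]<.22)
    q=I[m]; h,e=np.histogram(q[:,0],bins=14,range=(-.06,.08)); 
    print(n,[(round(float(e[i]+.005),3),round(float(np.median(q[(q[:,0]>=e[i])&(q[:,0]<e[i+1]),2])),3)) for i in range(14) if h[i]>3])
for d in(42,45,48):
    t=np.radians(d); b=[[-.055+.165*np.cos(t),.085+s*.05,.085+.165*np.sin(t)] for s in(1,0,-1)]
    print(d,'top',((proj(T_,w(b))-[220,140]+.4)*4).round().tolist(),'scene',((proj(S,w(b))-[190,140]+.4)*3).round().tolist())
E
```

```text
t: 6.9
eef_pos: [0.554, -0.1651, 0.2784]
tool_rot: [[0.264, 0.964, 0.002], [0.964, -0.264, -0.002], [-0.001, 0.003, -1.0]]
ft_force: [0.6, 0.3, -0.0]
gripper_width: 0.35
scene [(-0.055, 0.099), (-0.045, 0.106), (-0.035, 0.116), (-0.025, 0.125), (-0.015, 0.134), (-0.005, 0.145), (0.005, 0.154), (0.015, 0.165), (0.025, 0.173), (0.035, 0.174), (0.045, 0.182), (0.055, 0.197), (0.065, 0.202), (0.075, 0.14)]
top [(-0.055, 0.096), (-0.045, 0.106), (-0.035, 0.116), (-0.025, 0.125), (-0.015, 0.135), (-0.005, 0.144), (0.005, 0.154), (0.015, 0.163), (0.025, 0.171), (0.035, 0.171), (0.045, 0.186), (0.055, 0.2), (0.065, 0.202)]
42 top [[177.0, 109.0], [273.0, 135.0], [368.0, 161.0]] scene [[523.0, 156.0], [464.0, 177.0], [403.0, 199.0]]
45 top [[172.0, 118.0], [269.0, 144.0], [365.0, 171.0]] scene [[519.0, 145.0], [460.0, 166.0], [400.0, 187.0]]
48 top [[167.0, 128.0], [264.0, 155.0], [362.0, 181.0]] scene [[516.0, 134.0], [457.0, 155.0], [396.0, 176.0]]
```

View pics/s5.png

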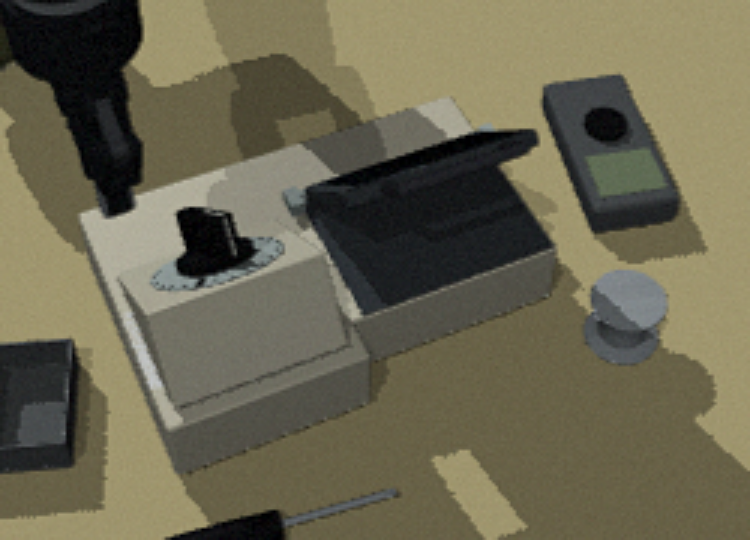

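View pics/t5.png

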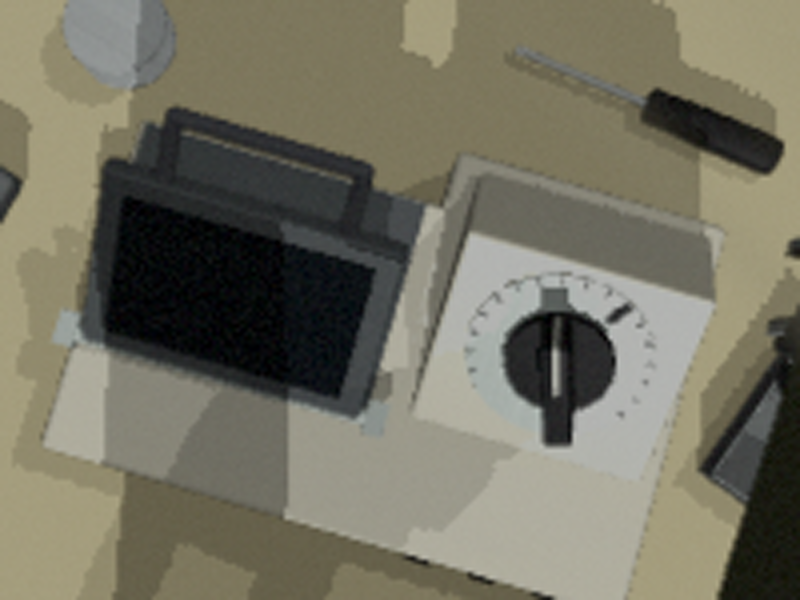

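```bash
cat > ang.py <<'E'
from h import *
import cv2
X,Y,a=json.load(open('pose.json'))
for n in('scene','top'):
    c=viewer.camera(n)
    z=c['z_map']; v,u=np.indices(z.shape); K=c['intrinsics']; T=c['camera_from_world']
    P=np.stack([(u-K[0,2])/K[0,0]*z,(v-K[1,2])/K[1,1]*z,z],-1)[z>0]
    P=(P-T[:3,3])@T[:3,:3]; I=(P-[X,Y,0])@R(a)
    for lo,hi in((-.045,.02),(-.035,.01)):
        q=I[(I[:,1]>.015)&(I[:,1]<.155)&(I[:,0]>lo)&(I[:,0]<hi)&(abs(I[:,2]-I[:,0]-.15)<.012)]
        m=q.mean(0); nn=np.linalg.svd(q-m)[2][2]; nn*=np.sign(nn[2])
        t=np.arctan2(-nn[0],nn[2])
        # second estimate: hinge geometry, surface 7 mm out
        print(n,len(q),'plane deg',np.degrees(t).round(2),'roll',np.degrees(nn[1]).round(2))
    q=I[(I[:,1]>.05)&(I[:,1]<.12)&(I[:,0]>.05)&(I[:,0]<.075)&(I[:,2]>.18)&(I[:,2]<.22)]
    print('bar pts',len(q),np.median(q,0).round(4), q[:,2].max().round(4))
    w_=I[(I[:,1]>.02)&(I[:,1]<.15)&(I[:,0]>-.115)&(I[:,0]<-.08)&(I[:,2]>.05)]; print('case top z',np.median(w_[:,2]).round(4))
E
python3 ang.py
```

```text
scene 226 plane deg 43.47 roll 0.66
scene 152 plane deg 43.51 roll 0.64
bar pts 139 [0.0659 0.0833 0.2023] 0.2062
case top z 0.0751
top 2003 plane deg 43.56 roll 0.7
top 1385 plane deg 43.76 roll 0.7
bar pts 173 [0.0618 0.0855 0.2016] 0.2049
case top z 0.074
```

```bash
python3 - <<'E'
from h import *
o=manip.get_obs(); p=o['eef_pos']*100; print(p,o['joints'].round(2))
for a in(-.28,-.1,.1,.3,.5,.7,.85):
    q=w(dialp(a,-.014,.043))[0]*100; d=w([dialp(a,.03,.03),dialp(a,0,.03)]); d=d[0]-d[1]
    print(a,q.round(2),'inc',(q-p).round(2),'yaw-90',(np.degrees(np.arctan2(d[1],d[0]))-90).round(1)); p=q
E
```

```text
[ 55.68090703 -16.24035631  27.76254226] [-0.38 -0.06  1.76  0.    1.44 -0.11]
-0.28 [49.88 -7.77 14.15] inc [ -5.8    8.47 -13.61] yaw-90 -85.7
-0.1 [49.91 -7.52 14.12] inc [ 0.03  0.25 -0.03] yaw-90 -98.0
0.1 [49.98 -7.25 14.12] inc [0.07 0.27 0.  ] yaw-90 -112.0
0.3 [50.09 -7.   14.16] inc [0.11 0.25 0.03] yaw-90 -125.7
0.5 [50.25 -6.77 14.22] inc [0.15 0.23 0.06] yaw-90 -138.7
0.7 [50.43 -6.58 14.31] inc [0.18 0.19 0.09] yaw-90 -150.8
0.85 [50.59 -6.47 14.39] inc [0.15 0.11 0.08] yaw-90 -159.3
```

```bash
python3 -m crank '[{"hand":0.65,"slide":[-1,1.2,-1],"twist":-10.1},{"hand":0.65,"slide":[-1,1.2,-1],"twist":-10.1},{"hand":0.65,"slide":[-1,1.2,-1],"twist":-10.1},{"hand":0.65,"slide":[-1,1.2,-1],"twist":-10.1},{"hand":0.65,"slide":[-1,1.2,-1],"twist":-10.1},{"hand":0.65,"slide":[-0.8,1.2,-1],"twist":-10.1},{"hand":0.65,"slide":[0,1.2,-1],"twist":-10.1},{"hand":0.65,"slide":[0,0,-0.7],"twist":0},{"hand":0.65,"slide":[0,0,0],"twist":0}]'
python3 - <<'E'
from h import *
import cv2
o=manip.get_obs();p=o['eef_pos']; R_=o['tool_rot']
print(p,np.degrees(np.arctan2(R_[1,1],R_[0,1])),(w(dialp(-.28,-.014,.043))-p)*100)
cv2.imwrite('pics/w6.png',viewer.camera('wrist')['pixels'][:,:,::-1])
E
```

```text
t: 8.22
eef_pos: [0.498, -0.0783, 0.1987]
tool_rot: [[0.997, 0.077, -0.001], [0.077, -0.997, -0.0], [-0.001, -0.0, -1.0]]
ft_force: [-0.9, 0.7, 0.1]
gripper_width: 0.35
[ 0.49804898 -0.07831783  0.19868124] -85.56800953740876 [[ 0.07526143  0.0615392  -5.71750496]]
```

View pics/w6.png

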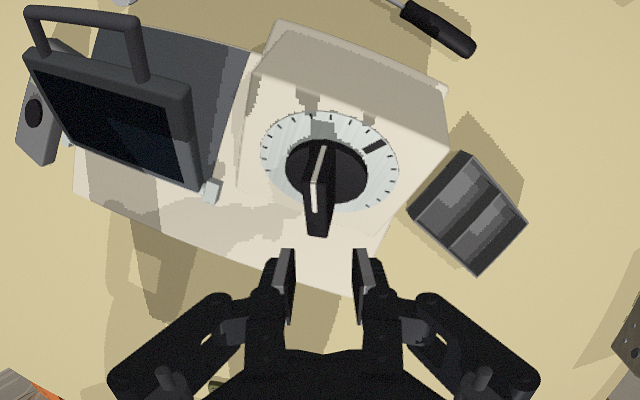

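```bash
python3 -m crank '[{"hand":0.65,"slide":[0.1,0.1,-3],"twist":0},{"hand":0.65,"slide":[0,0,-3],"twist":0},{"hand":0.65,"slide":[0,0,-2.2],"twist":0},{"hand":0.65,"slide":[0,0,0],"twist":0}]'
python3 - <<'E'
from h import *
import cv2
cv2.imwrite('pics/w7.png',viewer.camera('wrist')['pixels'][:,:,::-1])
E
```

```text
t: 8.78
eef_pos: [0.4982, -0.0777, 0.116]
tool_rot: [[0.997, 0.074, -0.003], [0.074, -0.997, 0.001], [-0.003, -0.001, -1.0]]
ft_force: [0.7, -0.5, 0.1]
gripper_width: 0.351
```

View pics/w7.png

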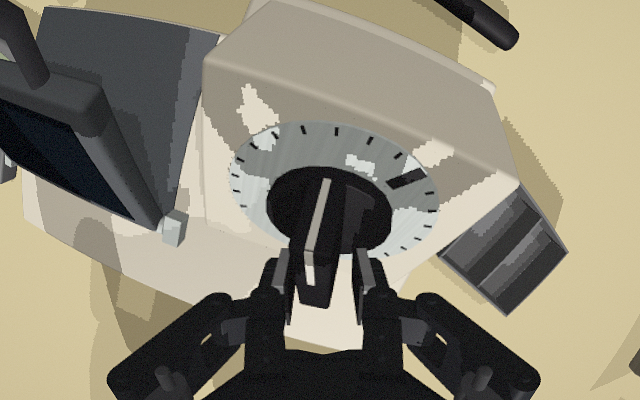

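```bash
python3 -m crank '[{"hand":0.65,"slide":[0.02,0.12,0],"twist":-6.1},{"hand":0.65,"slide":[0.02,0.13,0],"twist":-6.2},{"hand":0.65,"slide":[0.03,0.13,0],"twist":-7},{"hand":0.65,"slide":[0.04,0.14,0],"twist":-7},{"hand":0.65,"slide":[0.05,0.13,0.02],"twist":-7},{"hand":0.65,"slide":[0.06,0.12,0.02],"twist":-6.7},{"hand":0.65,"slide":[0.07,0.12,0.03],"twist":-6.5},{"hand":0.65,"slide":[0.08,0.11,0.03],"twist":-6.5},{"hand":0.65,"slide":[0,0,0],"twist":0}]'
python3 - <<'E'
from h import *
import cv2
cv2.imwrite('pics/w8.png',viewer.camera('wrist')['pixels'][:,:,::-1])
E
```

```text
t: 9.95
eef_pos: [0.503, -0.0684, 0.1192]
tool_rot: [[0.66, -0.751, 0.001], [-0.751, -0.66, -0.002], [0.002, 0.0, -1.0]]
ft_force: [-1.4, -2.9, -1.8]
gripper_width: 0.348
```

View pics/w8.png

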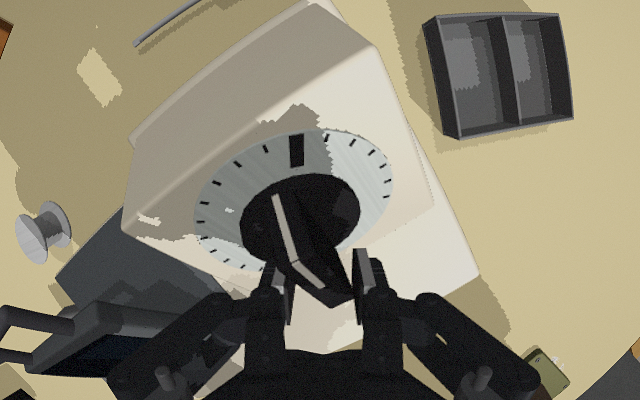

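```bash
python3 -m crank '[{"hand":0.65,"slide":[0.09,0.1,0.04],"twist":-6},{"hand":0.65,"slide":[0.09,0.09,0.05],"twist":-6},{"hand":0.65,"slide":[0,0,0],"twist":0}]'
python3 - <<'E'
from h import *
import cv2
cv2.imwrite('pics/w9.png',viewer.camera('wrist')['pixels'][:,:,::-1])
cv2.imwrite('pics/t9.png',cv2.resize(viewer.camera('top')['pixels'][170:270,300:420,::-1],None,fx=6,fy=6,interpolation=cv2.INTER_CUBIC))
E
```

```text
t: 10.38
eef_pos: [0.5048, -0.0655, 0.12]
tool_rot: [[0.491, -0.871, 0.001], [-0.871, -0.491, 0.001], [0.0, -0.001, -1.0]]
ft_force: [-3.2, 1.0, 3.2]
gripper_width: 0.351
```

View pics/w9.png

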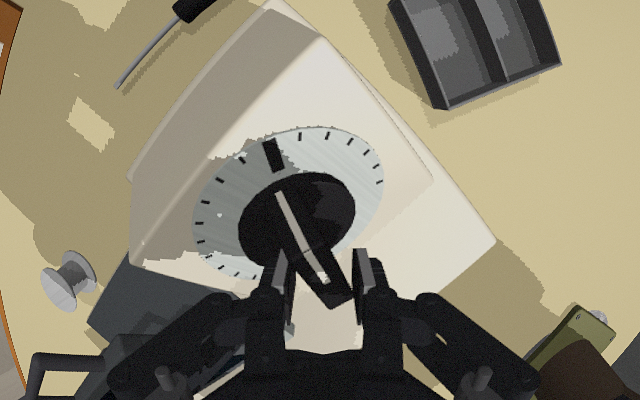

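View pics/t9.png

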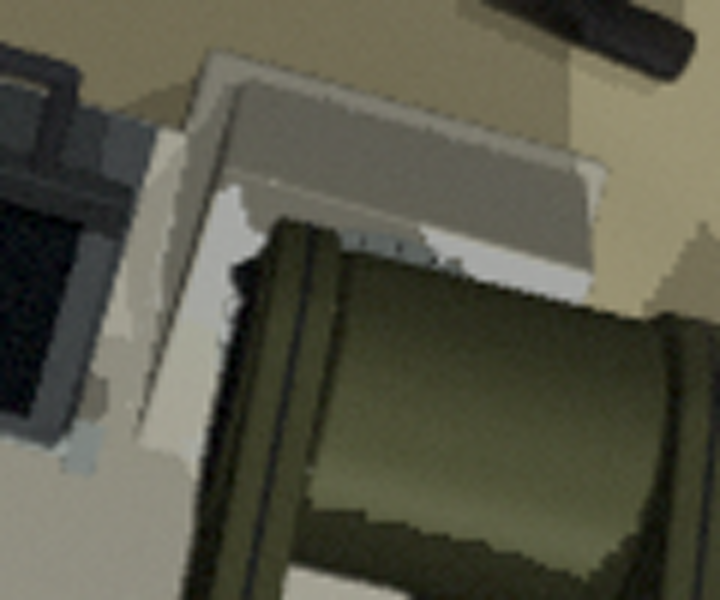

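```bash
cat > wr.py <<'E'
from h import *
c=viewer.camera('wrist'); T=c['camera_from_world']; K=c['intrinsics']
def pw(P):
    q=w(P)@T[:3,:3].T+T[:3,3]; n=np.linalg.norm(q[:,:2],axis=1); th=np.arctan2(n,q[:,2])
    return q[:,:2]/n[:,None]*th[:,None]*K[0,0]+[K[0,2],K[1,2]]
for a in(-.28,.3,.4,.45,.5,.52,.55,.6,.7):
    q=pw([dialp(a,.031,.043),dialp(a,.01,.043),dialp(a,0,.043)]); d=q[0]-q[1]
    print(a,q.round().tolist(),'dir deg',np.degrees(np.arctan2(d[0],-d[1])).round(1))
print('mark',pw([dialp(.52,r,0) for r in(.036,.045,.052)]).round().tolist())
E
python3 wr.py; python3 - <<'E'
import cv2
a=cv2.imread('pics/w9.png')[120:320,190:400]; cv2.imwrite('pics/w9c.png',cv2.resize(a,None,fx=3,fy=3,interpolation=cv2.INTER_CUBIC))
E
```

```text
-0.28 [[264.0, 267.0], [309.0, 268.0], [327.0, 269.0]] dir deg -88.2
0.3 [[297.0, 237.0], [318.0, 260.0], [327.0, 269.0]] dir deg -43.6
0.4 [[304.0, 232.0], [321.0, 258.0], [327.0, 269.0]] dir deg -32.2
0.45 [[308.0, 230.0], [322.0, 258.0], [327.0, 269.0]] dir deg -26.3
0.5 [[312.0, 228.0], [323.0, 257.0], [327.0, 269.0]] dir deg -20.4
0.52 [[314.0, 227.0], [323.0, 257.0], [327.0, 269.0]] dir deg -18.1
0.55 [[316.0, 226.0], [324.0, 257.0], [327.0, 269.0]] dir deg -14.7
0.6 [[320.0, 225.0], [325.0, 256.0], [327.0, 269.0]] dir deg -9.1
0.7 [[328.0, 222.0], [327.0, 255.0], [327.0, 269.0]] dir deg 1.1
mark [[273.0, 151.0], [267.0, 135.0], [262.0, 121.0]]
```

View pics/w9c.png

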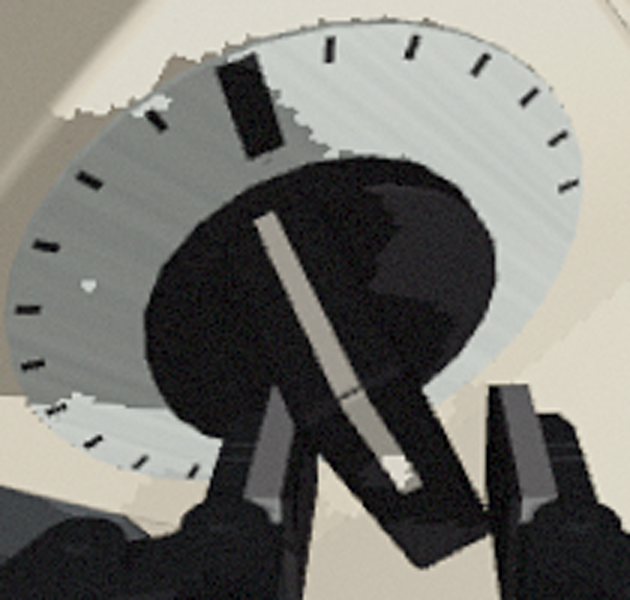

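```bash
python3 -m crank '[{"hand":0.65,"slide":[0.1,0.1,0.03],"twist":-4},{"hand":0.65,"slide":[0,0,0],"twist":0}]'
python3 wr.py; python3 - <<'E'
from h import *
import cv2
a=viewer.camera('wrist')['pixels'][120:320,190:400,::-1]; cv2.imwrite('pics/w10c.png',cv2.resize(a,None,fx=3,fy=3,interpolation=cv2.INTER_CUBIC))
E
```

```text
t: 10.78
eef_pos: [0.5058, -0.0643, 0.1205]
tool_rot: [[0.428, -0.904, 0.001], [-0.904, -0.428, 0.001], [-0.0, -0.001, -1.0]]
ft_force: [-4.8, 2.1, 7.8]
gripper_width: 0.35
-0.28 [[264.0, 268.0], [309.0, 267.0], [328.0, 267.0]] dir deg -91.4
0.3 [[293.0, 236.0], [318.0, 258.0], [328.0, 267.0]] dir deg -48.9
0.4 [[300.0, 231.0], [320.0, 257.0], [328.0, 267.0]] dir deg -38.1
0.45 [[304.0, 229.0], [321.0, 256.0], [328.0, 267.0]] dir deg -32.4
0.5 [[308.0, 227.0], [322.0, 256.0], [328.0, 267.0]] dir deg -26.7
0.52 [[310.0, 226.0], [323.0, 255.0], [328.0, 267.0]] dir deg -24.5
0.55 [[312.0, 225.0], [323.0, 255.0], [328.0, 267.0]] dir deg -21.1
0.6 [[316.0, 223.0], [325.0, 254.0], [328.0, 267.0]] dir deg -15.6
0.7 [[324.0, 219.0], [327.0, 253.0], [328.0, 267.0]] dir deg -5.3
mark [[267.0, 153.0], [260.0, 138.0], [254.0, 125.0]]
```

View pics/w10c.png

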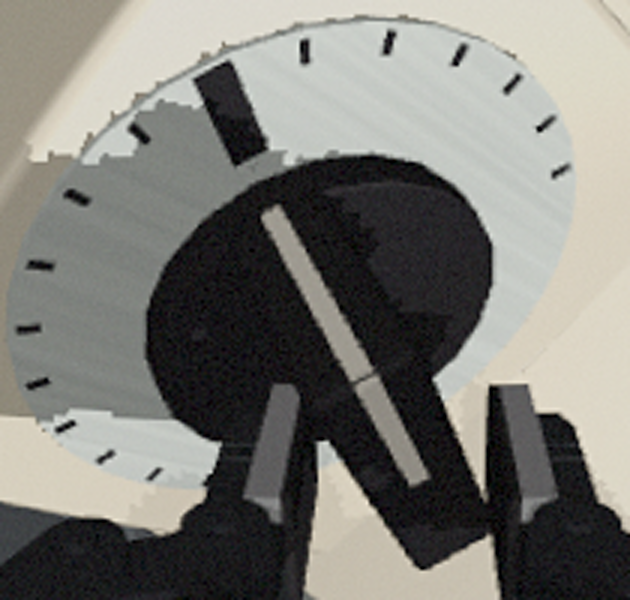

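```bash
python3 -m crank '[{"hand":0.65,"slide":[-0.3,-0.3,0],"twist":0},{"hand":0.65,"slide":[0,0,4],"twist":0},{"hand":0.65,"slide":[0,0,5],"twist":0},{"hand":0.65,"slide":[-3,-5,1],"twist":0},{"hand":0.65,"slide":[-3,-5,0],"twist":0},{"hand":0.65,"slide":[-3,-5,0],"twist":0},{"hand":0.65,"slide":[0,0,0],"twist":0}]'
python3 - <<'E'
from h import *
import cv2
c=viewer.camera('top')
cv2.imwrite('pics/t11.png',cv2.resize(c['pixels'][180:280,310:410,::-1],None,fx=6,fy=6,interpolation=cv2.INTER_CUBIC))
f=lambda P:((proj(c,w(P))-[310,180]+.4)*6).round().tolist()
for a in(.4,.46,.52,.58,.64): print(a,f([dialp(a,.031,.01),dialp(a,.031,.043),dialp(a,0,.043),dialp(a,-.031,.043)]))
print(f([dialp(.52,r,0) for r in(.036,.045,.052)]))
E
python3 ang.py
```

```text
t: 11.75
eef_pos: [0.411, -0.2206, 0.2195]
tool_rot: [[0.422, -0.907, 0.001], [-0.907, -0.422, -0.001], [0.002, -0.0, -1.0]]
ft_force: [0.1, -0.1, -0.4]
gripper_width: 0.349
0.4 [[360.0, 242.0], [359.0, 292.0], [302.0, 348.0], [247.0, 401.0]]
0.46 [[364.0, 245.0], [363.0, 295.0], [302.0, 348.0], [243.0, 398.0]]
0.52 [[368.0, 249.0], [367.0, 298.0], [302.0, 348.0], [239.0, 395.0]]
0.58 [[371.0, 252.0], [370.0, 302.0], [302.0, 348.0], [236.0, 392.0]]
0.64 [[374.0, 255.0], [374.0, 305.0], [302.0, 348.0], [233.0, 389.0]]
[[378.0, 226.0], [396.0, 212.0], [411.0, 201.0]]
scene 234 plane deg 43.46 roll 0.71
scene 154 plane deg 43.58 roll 0.71
bar pts 138 [0.0658 0.0838 0.2023] 0.2062
case top z 0.0751
top 2005 plane deg 43.62 roll 0.72
top 1385 plane deg 43.78 roll 0.73
bar pts 174 [0.0617 0.0851 0.2017] 0.2048
case top z 0.074
```

View pics/t11.png

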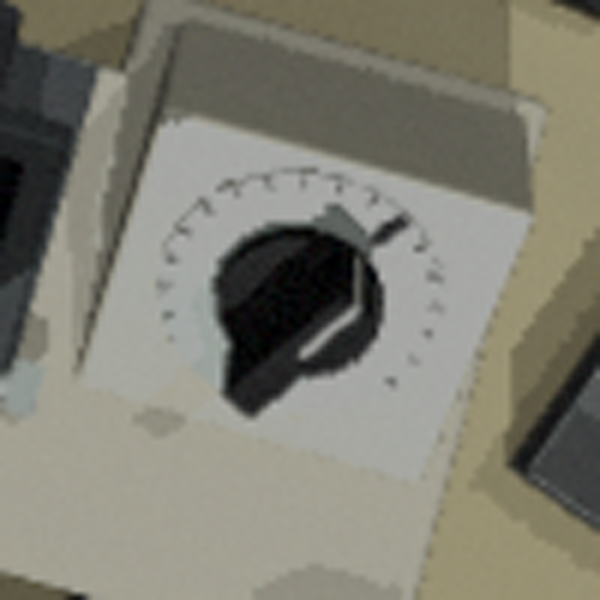

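```bash
cat > fit.py <<'E'
from h import *
from scipy.optimize import least_squares
from scipy.spatial.transform import Rotation as Ro
def fit(P,R_,ticks,line):  # P,R_: TCP pose at picture; ticks {angle:px}, line [(px,r,h)]
    o=manip.get_obs(); c=viewer.camera('wrist'); K=c['intrinsics']
    E=np.eye(4);E[:3,:3]=o['tool_rot'];E[:3,3]=o['eef_pos']
    F=np.eye(4);F[:3,:3]=R_;F[:3,3]=P
    T=c['camera_from_world']@E@np.linalg.inv(F)
    A=np.array(list(ticks)); tp=np.array(list(ticks.values())); lp=np.array([l[0] for l in line])
    def res(x):
        r,a=x[6],x[7]
        pts=np.array([dialp(t,r,0) for t in A]+[dialp(a,l[1],l[2]) for l in line])
        c0=dialp(0,0,0); pts=w(c0)+(w(pts)-w(c0))@Ro.from_rotvec(x[3:6]).as_matrix().T+x[:3]
        q=pts@T[:3,:3].T+T[:3,3]; n=np.linalg.norm(q[:,:2],axis=1); th=np.arctan2(n,q[:,2])
        p=q[:,:2]/n[:,None]*th[:,None]*K[0,0]+[K[0,2],K[1,2]]
        return np.r_[(p-np.r_[tp,lp]).ravel(),x[:3]/.005,x[3:6]/.03]
    s=least_squares(res,[0]*6+[.045,.45]); print('shift mm',(s.x[:3]*1e3).round(1),'rot',s.x[3:6].round(3),'r',s.x[6].round(4),'ANGLE',s.x[7].round(3)); print(s.fun[:-6].reshape(-1,2).round(1).tolist())
E
python3 - <<'E'
from fit import *
f=lambda u,v:(u/3+190-.33,v/3+120-.33)
t={.52:f(230,113),.78:f(305,50),1.04:f(389,42),1.30:f(460,55),1.56:f(513,84),1.82:f(546,123),2.08:f(561,172),.26:f(139,133),0:f(76,197),-.26:f(40,264),-.52:f(28,329),-.78:f(38,384),-1.04:f(65,427),-1.3:f(105,457),-1.56:f(153,474)}
fit([.5058,-.0643,.1205],np.array([[.428,-.904,.001],[-.904,-.428,.001],[0,-.001,-1]]),t,[(f(362,378),.031,.043),(f(270,212),.031,.010)])
E
```

```text
shift mm [-5.4  7.1 -0.2] rot [ 0.007  0.012 -0.018] r 0.0502 ANGLE 0.483
[[-4.1, -9.9], [-0.3, 0.9], [-0.7, 0.9], [-0.9, 0.7], [-1.0, 0.7], [-0.7, 1.1], [-0.6, 0.4], [0.1, 0.2], [1.0, -0.1], [0.8, -0.0], [0.7, -0.4], [0.6, -0.5], [0.6, -0.4], [0.5, -0.1], [0.7, 0.3], [1.5, 2.8], [1.8, 3.3]]
```

```bash
python3 - <<'E'
from fit import *
f=lambda u,v:(u/3+190-.33,v/3+120-.33)
t={.78:f(305,50),1.04:f(389,42),1.30:f(460,55),1.56:f(513,84),1.82:f(546,123),2.08:f(561,172),.26:f(139,133),0:f(76,197),-.26:f(40,264),-.52:f(28,329),-.78:f(38,384),-1.04:f(65,427),-1.3:f(105,457),-1.56:f(153,474)}
for l in ([(f(362,378),.031,.043),(f(270,212),.031,.010)],[(f(270,212),.031,.010)]):
  fit([.5058,-.0643,.1205],np.array([[.428,-.904,.001],[-.904,-.428,.001],[0,-.001,-1]]),t,l)
E
```

```text
shift mm [-5.3  6.3  1.7] rot [ 0.014  0.022 -0.015] r 0.0499 ANGLE 0.481
[[-0.7, -0.4], [-0.9, -0.4], [-0.9, -0.3], [-0.7, -0.1], [-0.3, 0.5], [-0.0, 0.1], [-0.5, -1.0], [0.3, -1.2], [0.1, -0.8], [0.1, -0.9], [0.1, -0.6], [0.2, -0.2], [0.3, 0.3], [0.7, 0.9], [1.0, 1.8], [1.1, 2.1]]
shift mm [-4.5  2.6 10.2] rot [ 0.003  0.005 -0.019] r 0.0472 ANGLE 0.48
[[-0.0, 0.1], [-0.1, -0.0], [-0.2, -0.2], [-0.2, -0.2], [-0.1, 0.3], [-0.1, -0.4], [-0.3, -0.2], [0.3, -0.3], [0.0, 0.0], [-0.0, -0.3], [-0.1, -0.3], [-0.0, -0.2], [0.0, -0.0], [0.3, 0.3], [0.6, 1.1]]
```

```bash
python3 - <<'E'
from h import *
X,Y,a=json.load(open('pose.json'))
for n in('scene','top'):
    c=viewer.camera(n); z=c['z_map']; v,u=np.indices(z.shape); K=c['intrinsics']; T=c['camera_from_world']
    P=np.stack([(u-K[0,2])/K[0,0]*z,(v-K[1,2])/K[1,1]*z,z],-1)[z>0]
    I=((P-T[:3,3])@T[:3,:3]-[X,Y,0])@R(a)
    def pl(q,t):
        m=q.mean(0); nn=np.linalg.svd(q-m)[2][2]; nn*=np.sign(nn[2]); print(n,t,len(q),'pitch',np.degrees(np.arctan2(-nn[0],nn[2])).round(2),'roll',np.degrees(nn[1]).round(2),'z at x=7',(m[2]-nn[0]/nn[2]*(.007-m[0])).round(4))
    pl(I[(I[:,1]>-.155)&(I[:,1]<-.035)&(I[:,0]>-.04)&(I[:,0]<.045)&(abs(I[:,2]-.7*I[:,0]-.1091)<.007)],'panel')
    pl(I[(I[:,1]>.0)&(I[:,1]<.16)&(I[:,0]>-.115)&(I[:,0]<-.08)&(I[:,2]>.06)&(I[:,2]<.085)],'top')
    # yaw: front-edge points
    for nm,k in(('right',(I[:,1]>-.16)&(I[:,1]<-.05)),('left',(I[:,1]>.03)&(I[:,1]<.16))):
        q=I[k&(I[:,2]>.06)&(I[:,0]<-.1)&(I[:,2]<.085)]; print(nm,'front x',np.percentile(q[:,0],[1,3]).round(4))
    q=I[(I[:,0]>-.11)&(I[:,0]<-.07)&(I[:,2]>.06)&(I[:,2]<.085)];print('y ext',np.percentile(q[:,1],[1,99]).round(4))
E
```

```text
scene panel 436 pitch 35.1 roll 0.39 z at x=7 0.1188
scene top 580 pitch -0.89 roll 0.06 z at x=7 0.0735
right front x [-0.5024 -0.4907]
left front x [-1.3456 -1.3377]
y ext [-0.1674  0.1752]
top panel 1460 pitch 34.97 roll 0.49 z at x=7 0.1179
top top 1060 pitch 0.22 roll 0.06 z at x=7 0.0745
right front x [-0.1306 -0.1297]
left front x [-0.1271 -0.1261]
y ext [-0.1673  0.174 ]
```

```bash
python3 -m crank '[{"hand":0.65,"slide":[3,5,0],"twist":0},{"hand":0.65,"slide":[3,5,0],"twist":0},{"hand":0.65,"slide":[3,5,-1],"twist":0},{"hand":0.65,"slide":[0,0,-4.5],"twist":0},{"hand":0.65,"slide":[0,0,-4.5],"twist":0},{"hand":0.65,"slide":[0.15,0.15,0],"twist":0},{"hand":0.65,"slide":[0.15,0.15,0],"twist":0},{"hand":0.65,"slide":[0.06,0.08,0],"twist":-3},{"hand":0.65,"slide":[0,0,0],"twist":0}]'
python3 - <<'E'
from h import *
import cv2
o=manip.get_obs(); print(o['eef_pos'].tolist(),o['tool_rot'].round(4).tolist())
a=viewer.camera('wrist')['pixels'][120:320,190:400,::-1]; cv2.imwrite('pics/w12c.png',cv2.resize(a,None,fx=3,fy=3,interpolation=cv2.INTER_CUBIC))
E
```

```text
t: 13.28
eef_pos: [0.5064, -0.0638, 0.1208]
tool_rot: [[0.38, -0.925, 0.0], [-0.925, -0.38, -0.002], [0.002, 0.0, -1.0]]
ft_force: [-5.0, -2.2, 7.4]
gripper_width: 0.35
[0.5064192682420792, -0.06384216521366642, 0.12080157720409772] [[0.3802, -0.9249, 0.0003], [-0.9249, -0.3802, -0.0019], [0.0018, 0.0004, -1.0]]
```

View pics/w12c.png

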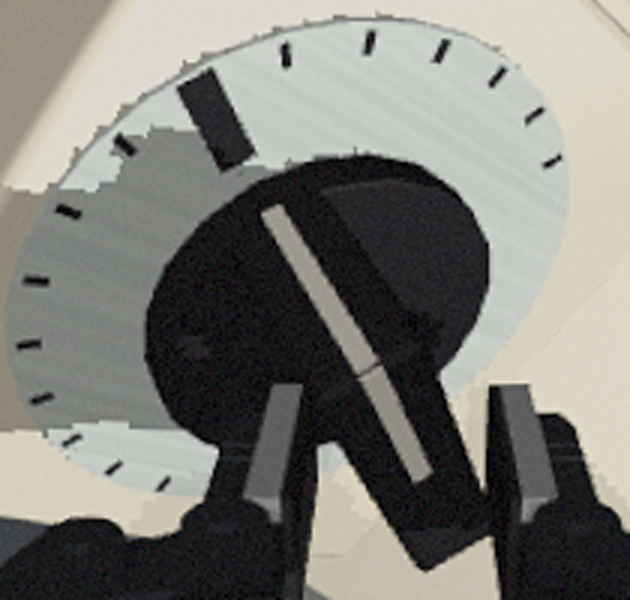

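```bash
python3 - <<'E'
from fit import *
f=lambda u,v:(u/3+190-.33,v/3+120-.33)
t={.78:f(286,55),1.04:f(370,43),1.30:f(441,52),1.56:f(498,78),1.82:f(535,116),2.08:f(553,162),.26:f(125,145),0:f(68,211),-.26:f(36,281),-.52:f(28,345),-.78:f(41,399),-1.04:f(71,440),-1.3:f(113,468),-1.56:f(163,484)}
for l in ([(f(370,369),.031,.043),(f(270,210),.031,.010)],[(f(270,210),.031,.010)]):
  fit([.5064,-.0638,.1208],np.array([[.38,-.925,0],[-.925,-.38,0],[0,0,-1]]),t,l)
E
```

```text
shift mm [-5.2  5.9  2.9] rot [ 0.017  0.021 -0.015] r 0.0494 ANGLE 0.542
[[-0.7, -0.5], [-1.0, -0.6], [-0.5, -0.5], [-0.8, -0.2], [-0.7, 0.2], [-0.2, 0.5], [-0.3, -0.9], [0.1, -0.9], [0.1, -1.2], [0.2, -1.0], [0.3, -0.6], [0.3, -0.0], [0.4, 0.5], [0.5, 0.8], [0.7, 2.0], [1.5, 1.9]]
shift mm [-4.6  2.4 10.8] rot [ 0.004  0.006 -0.02 ] r 0.0469 ANGLE 0.534
[[-0.1, 0.0], [-0.3, -0.2], [0.2, -0.3], [-0.3, -0.2], [-0.3, 0.0], [-0.1, 0.1], [-0.1, -0.0], [0.0, 0.0], [-0.0, -0.4], [0.0, -0.3], [0.1, -0.3], [0.1, -0.0], [0.1, 0.2], [0.1, 0.1], [0.6, 1.1]]
```

```bash
python3 -m crank '[{"hand":0.65,"slide":[-0.3,-0.3,0],"twist":0},{"hand":0.65,"slide":[0,0,4],"twist":0},{"hand":0.65,"slide":[0,0,5],"twist":0},{"hand":0.65,"slide":[-3,-3,1],"twist":5},{"hand":0.65,"slide":[-3,-2,0],"twist":5},{"hand":0.65,"slide":[0,0,0],"twist":0}]'
python3 - <<'E'
from h import *
import cv2
o=manip.get_obs(); print(o['eef_pos'].tolist(),o['tool_rot'].round(4).tolist())
cv2.imwrite('pics/w13.png',viewer.camera('wrist')['pixels'][:,:,::-1])
a=cv2.imread('pics/w13.png')[60:260,220:430]; cv2.imwrite('pics/w13c.png',cv2.resize(a,None,fx=3,fy=3,interpolation=cv2.INTER_CUBIC))
E
```

```text
t: 14.18
eef_pos: [0.4422, -0.1171, 0.2195]
tool_rot: [[0.532, -0.846, 0.001], [-0.846, -0.532, -0.0], [0.001, -0.001, -1.0]]
ft_force: [0.3, 0.5, -0.0]
gripper_width: 0.349
[0.44216165309467714, -0.11708095032551226, 0.21946077846190937] [[0.5324, -0.8465, 0.0008], [-0.8465, -0.5324, -0.0004], [0.0008, -0.0005, -1.0]]
```

View pics/w13.png

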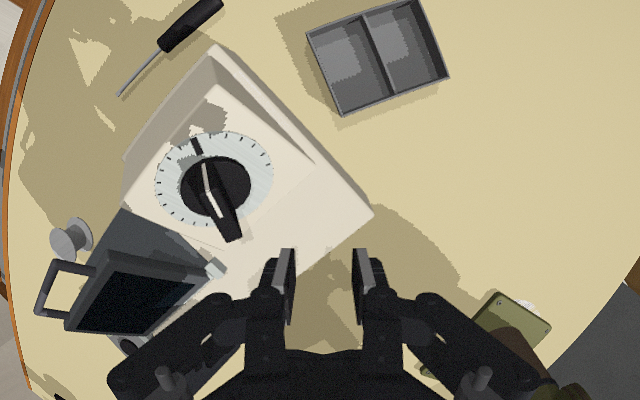

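View pics/w13c.png

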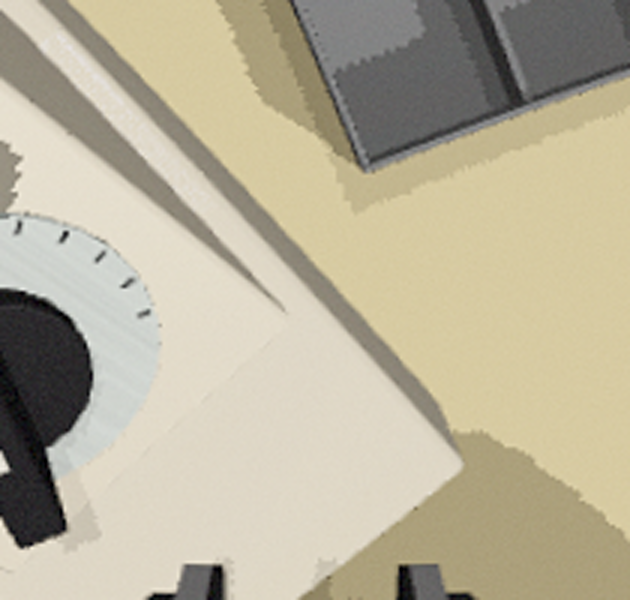

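```bash
python3 - <<'E'
import cv2
a=cv2.imread('pics/w13.png')[120:255,145:285]; cv2.imwrite('pics/w13d.png',cv2.resize(a,None,fx=4.4,fy=4.4,interpolation=cv2.INTER_CUBIC))
E
```

```text
(no output)
```

View pics/w13d.png

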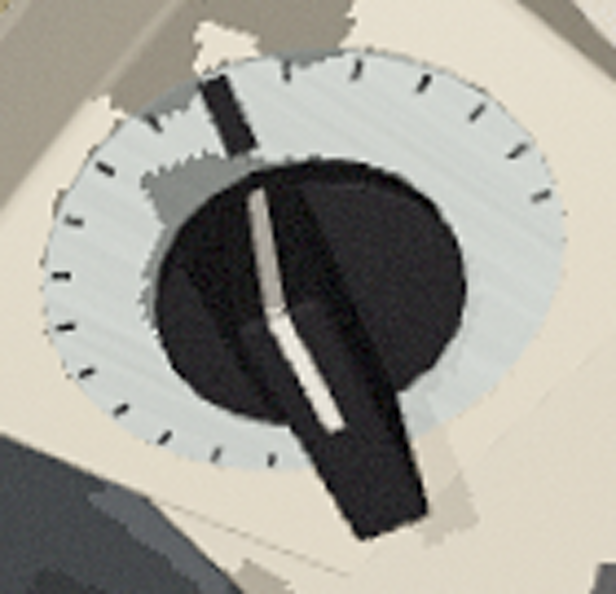

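```bash
python3 - <<'E'
from fit import *
f=lambda u,v:(u/4.4+145-.4,v/4.4+120-.4)
t={.78:f(287,70),1.04:f(358,69),1.30:f(425,83),1.56:f(478,112),1.82:f(518,151),2.08:f(542,196),.26:f(153,122),0:f(106,168),-.26:f(73,221),-.52:f(61,275),-.78:f(66,327),-1.04:f(86,373),-1.3:f(121,410),-1.56:f(165,438),-1.82:f(216,455),-2.08:f(271,460)}
fit([.4422,-.1171,.2195],np.array([[.5324,-.8465,0.0008],[-.8465,-.5324,-.0004],[0.0008,-.0005,-1]]),t,[(f(277,313),.031,.043),(f(258,190),.031,.010)])
E
python3 ang.py
```

```text
shift mm [-5.3  4.7  4.5] rot [ 0.012  0.013 -0.015] r 0.049 ANGLE 0.538
[[-0.3, -0.2], [-0.3, -0.4], [-0.6, -0.2], [-0.3, -0.3], [-0.2, -0.2], [-0.3, -0.0], [0.3, -0.2], [-0.0, -0.4], [0.3, -0.5], [0.1, -0.4], [0.1, -0.3], [0.2, -0.2], [-0.0, 0.0], [0.0, 0.1], [0.1, 0.2], [0.1, 0.5], [0.5, 0.8], [0.3, 1.4]]
scene 234 plane deg 43.41 roll 0.65
scene 155 plane deg 43.46 roll 0.65
bar pts 139 [0.0659 0.0842 0.2022] 0.206
case top z 0.0751
top 2004 plane deg 43.52 roll 0.69
top 1385 plane deg 43.63 roll 0.68
bar pts 173 [0.0616 0.0848 0.2017] 0.2052
case top z 0.074
```

```bash
python3 - <<'E'
from h import *
import cv2
cv2.imwrite('pics/s14.png',viewer.camera('scene')['pixels'][:,:,::-1]); print(manip.sign_off())
E
```

```text
the job is handed in; nothing more can be done
None
```

View pics/s14.png

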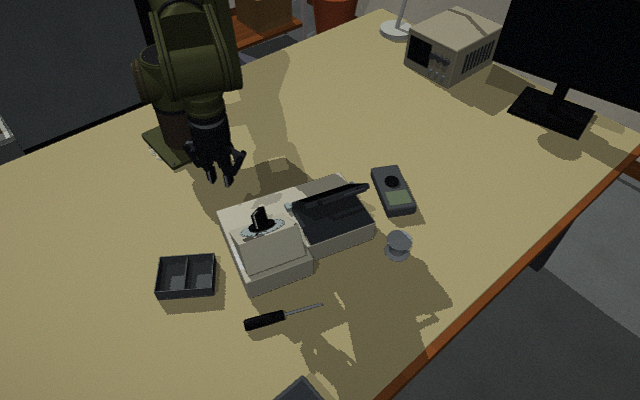

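The display is raised and the dial turned to the long mark, in that order. I handed the job in at about 14 s, with the arm clear of everything.

- **Display:** I gripped it by its bar and swung it up to 45°, as read from the arm's own position. My last depth check of the screen disagrees slightly, giving about 43.5° from both cameras. The same method read the 35° wedge panel correctly, so I take 43.5° as the better figure. I left it rather than move the display again after the dial had been set.
- **Dial:** I pushed the tail of its grip until the pointer came to the mark, then nudged it once more after a check read about 0.48. After letting go, a fit to the wrist picture gave 0.538 rad against 0.52, about 1° past the mark's centre.
- **Surroundings:** The meter, reel, tray and screwdriver look unmoved in the final scene picture (s14.png). I compared them by eye only and did not measure their positions.

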